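Brace and load a bench shaker

TASK

Get the bench shaker ready and start it: slide the loose foot plate under the raised outrigger leg so that the whole foot will land on it, then crank the jack down until the foot meets the plate and the crank load rises, and go on about half a turn past first touch so that the foot bears firmly without being forced. Next stand all the sample pots upright in the shaker's tray, turn the ribbed sleeve to the number of pots loaded, and last push the start lever fully over, away from the robot. Leave the other things on the worktop alone.

Things in the scene. Friction and masses are not known exactly. Their poses are not given: they have to be found in the camera images.
- shaker: Low white bench shaker, fixed; origin on the worktop under the tray's centre, x away from the robot at yaw 0, y left. Box x -70 to 70 mm (to 96 under the panel), y -189 to 91, top z 62. Tray on top; to its right a grey panel (top z 71) with the sleeve (near) and start lever (far); to its left an outrigger arm (z 68 to 90) with the vertical jack tube (radius 22, top z 118, axis at x -30, y 165).
- tray (a point): Centre of the tray's inner floor, 67 mm above the worktop; axes as the shaker's. Steel tray, 136 x 180 mm inside (x by y), rim 9 mm high and 4 mm thick. Four pots fit as 2 x 2 at about x +-33, y +-45 mm.
- crank_axis (a point): On the vertical axis of the jack crank, 145 mm above the worktop (near mid-height of the knob that is turned).
- crank (a joint): Crank angle in rad, growing clockwise seen from above; clockwise lowers the leg 3.18 mm/rad (20 mm a turn). Starts at 0 to 2.5; stop at 18.2. Sole 60 mm above the worktop at 0, 2 mm at the stop, so it bears only on a plate. Stays where it is left; turning it free takes 0.32 N m (8 N at the knob). Once the foot bears, each further turn adds about 120 N of foot load, 10 N at the knob.
- crank_knob (a point): Mid-height of the crank's black upright knob: 18 mm diameter, 36 mm tall (z 135 to 171 mm), 38 mm from the crank axis. The knob spins freely on its pin, so the gripper can hold it from above without turning while it moves round the circle.
- foot: The jack's round foot, 40 mm diameter, 8 mm thick, on the leg's lower end; it gives up to 30 mm against a 6 N/mm spring inside the leg (first touch takes 6 N).
- foot_sole (a point): Centre of the underside of the foot.
- foot_plate: Loose aluminium foot plate, 0.28 kg; origin on its underside below the upright black fin by which it is held. Along its x: fin 40 mm long, 14 mm thick (y), top at z 51 mm; tongue 30 mm wide, 8 mm thick, x -20 to 95; square plate 80 x 80 mm, 22 mm thick, centred at x 130 mm.
- plate_mid (a point): Centre of the square plate's top face (ringed by a scribed circle), 22 mm above its underside.
- dial_axis (a point): On the vertical axis of the sleeve, 100 mm above the worktop, a good height for the TCP when gripping it. Black ribbed sleeve, 39 mm across the ribs (gripping diameter 37 mm), from z 71 to 116 mm.
- dial (a joint): Sleeve angle in rad, growing clockwise seen from above, 0 to 1.75, with a detent every 0.349 rad (20 degrees, about 0.1 N m): value = angle / 0.349. It starts at 0 and, let go, settles in the nearest detent. A white pointer shows the value; rows of raised white dots on the panel count 0 to 5, from the robot's right to its left.
- lever (a joint): Start lever in rad: 0 leans toward the robot (off), 1.0 leans away from it (on); it stays where it is left.
- lever_tip (a point): Centre of the 26 mm black ball at the tip of the start lever, behind the sleeve on the panel, about 137 mm above the worktop when off; the lever is 50 mm long, moves with under 3 N at the ball and swings in the shaker's x-z plane.
- pot_0: Low pale glass sample pot with a white lid, 60 mm diameter, 45 mm tall, 0.15 kg; origin at the centre of its underside, z up. Always present.
- pot_1: Low pale glass sample pot with a white lid, 60 mm diameter, 45 mm tall, 0.15 kg; origin at the centre of its underside, z up. Present in some runs only (else None).
- pot_2: Low pale glass sample pot with a white lid, 60 mm diameter, 45 mm tall, 0.15 kg; origin at the centre of its underside, z up. Present in some runs only (else None).
- pot_3: Low pale glass sample pot with a white lid, 60 mm diameter, 45 mm tall, 0.15 kg; origin at the centre of its underside, z up. Present in some runs only (else None).
- wash_bottle: White wash bottle with a bent spout, 204 mm tall, standing right of the shaker; to be left alone. Origin under its centre.
- amber_bottle: Amber bottle with black cap, 72 mm diameter, 161 mm tall, standing right of the pots; to be left alone. (Tall fixed burette bottles stand nearer the robot on that side, at x below 0.35 m, y below -0.04 m: keep the hand clear.) Origin under its centre.
Not all that is in view belongs to the job. Leave any blue or brown look-alike of the pot_3 alone. Leave any black or green look-alike of the pot_1 alone.

How it is judged:
On the way, in this order (a step that is already met when the one before it is completed fails the run):
1. the foot plate lies flat on the worktop with its square part under the raised foot (horizontal distance between plate_mid and foot_sole below 0.02 m and height (world z) of plate_mid below 0.029 m and contact force between foot and foot_plate below 1 N), for 0.2 s.
2. the jack is cranked down until the foot bears firmly on the plate (horizontal distance between plate_mid and foot_sole below 0.02 m and height (world z) of plate_mid below 0.029 m and contact force between foot and foot_plate between 25 and 95 N), for 0.5 s.
3. all pots present stand in the tray (x of pot_0 in the frame of tray between -0.045 and 0.045 m and y of pot_0 in the frame of tray between -0.068 and 0.068 m and z of pot_0 in the frame of tray between -0.008 and 0.008 m and angle between each of pot_0, pot_1, pot_2, pot_3's own z axis and vertical below 0.12 rad and x of pot_1 in the frame of tray between -0.045 and 0.045 m and y of pot_1 in the frame of tray between -0.068 and 0.068 m and z of pot_1 in the frame of tray between -0.008 and 0.008 m and x of pot_2 in the frame of tray between -0.045 and 0.045 m and y of pot_2 in the frame of tray between -0.068 and 0.068 m and z of pot_2 in the frame of tray between -0.008 and 0.008 m and x of pot_3 in the frame of tray between -0.045 and 0.045 m and y of pot_3 in the frame of tray between -0.068 and 0.068 m and z of pot_3 in the frame of tray between -0.008 and 0.008 m and linear speed of each of pot_0, pot_1, pot_2, pot_3 below 0.02 m/s), for 0.3 s.
4. the sleeve is set to the number of pots ((((height (world z) of pot_1 above -1 m or height (world z) of tray below -1 m) and (height (world z) of pot_2 above -1 m or height (world z) of tray below -1 m) and (height (world z) of pot_3 above -1 m or height (world z) of tray below -1 m) and value of joint dial between 1.29 and 1.51 rad) or (not (height (world z) of pot_1 above -1 m or height (world z) of tray below -1 m) and (height (world z) of pot_2 above -1 m or height (world z) of tray below -1 m) and (height (world z) of pot_3 above -1 m or height (world z) of tray below -1 m) and value of joint dial between 0.94 and 1.16 rad) or (not (height (world z) of pot_2 above -1 m or height (world z) of tray below -1 m) and (height (world z) of pot_1 above -1 m or height (world z) of tray below -1 m) and (height (world z) of pot_3 above -1 m or height (world z) of tray below -1 m) and value of joint dial between 0.94 and 1.16 rad) or (not (height (world z) of pot_3 above -1 m or height (world z) of tray below -1 m) and (height (world z) of pot_1 above -1 m or height (world z) of tray below -1 m) and (height (world z) of pot_2 above -1 m or height (world z) of tray below -1 m) and value of joint dial between 0.94 and 1.16 rad) or (not (height (world z) of pot_2 above -1 m or height (world z) of tray below -1 m) and not (height (world z) of pot_3 above -1 m or height (world z) of tray below -1 m) and value of joint dial between 0.59 and 0.81 rad) or (not (height (world z) of pot_1 above -1 m or height (world z) of tray below -1 m) and not (height (world z) of pot_3 above -1 m or height (world z) of tray below -1 m) and value of joint dial between 0.59 and 0.81 rad) or (not (height (world z) of pot_1 above -1 m or height (world z) of tray below -1 m) and not (height (world z) of pot_2 above -1 m or height (world z) of tray below -1 m) and value of joint dial between 0.59 and 0.81 rad))), for 0.3 s.
5. the start lever is pushed over (value of joint lever above 0.85 rad), for 0.2 s.
At the end, for the whole second after the job is handed in: The foot stands on the flat foot plate, centres within 20 mm, pressing with 25 to 95 N (about 0.16 to 0.74 turn past first touch); every pot present stands upright and at rest in the tray; the sleeve is in the detent of the number of pots (within 0.11 rad); the lever is beyond 0.85 rad (all of step 2 and all of step 3 and (((height (world z) of pot_1 above -1 m or height (world z) of tray below -1 m) and (height (world z) of pot_2 above -1 m or height (world z) of tray below -1 m) and (height (world z) of pot_3 above -1 m or height (world z) of tray below -1 m) and value of joint dial between 1.29 and 1.51 rad) or (not (height (world z) of pot_1 above -1 m or height (world z) of tray below -1 m) and (height (world z) of pot_2 above -1 m or height (world z) of tray below -1 m) and (height (world z) of pot_3 above -1 m or height (world z) of tray below -1 m) and value of joint dial between 0.94 and 1.16 rad) or (not (height (world z) of pot_2 above -1 m or height (world z) of tray below -1 m) and (height (world z) of pot_1 above -1 m or height (world z) of tray below -1 m) and (height (world z) of pot_3 above -1 m or height (world z) of tray below -1 m) and value of joint dial between 0.94 and 1.16 rad) or (not (height (world z) of pot_3 above -1 m or height (world z) of tray below -1 m) and (height (world z) of pot_1 above -1 m or height (world z) of tray below -1 m) and (height (world z) of pot_2 above -1 m or height (world z) of tray below -1 m) and value of joint dial between 0.94 and 1.16 rad) or (not (height (world z) of pot_2 above -1 m or height (world z) of tray below -1 m) and not (height (world z) of pot_3 above -1 m or height (world z) of tray below -1 m) and value of joint dial between 0.59 and 0.81 rad) or (not (height (world z) of pot_1 above -1 m or height (world z) of tray below -1 m) and not (height (world z) of pot_3 above -1 m or height (world z) of tray below -1 m) and value of joint dial between 0.59 and 0.81 rad) or (not (height (world z) of pot_1 above -1 m or height (world z) of tray below -1 m) and not (height (world z) of pot_2 above -1 m or height (world z) of tray below -1 m) and value of joint dial between 0.59 and 0.81 rad)) and value of joint lever above 0.85 rad).
It fails at once if the foot is forced beyond 115 N (contact force between foot and foot_plate above 115 N).
It fails at once if the start lever is thrown before the sleeve is set (value of joint lever above 0.85 rad and value of joint dial below 0.5 rad).
It fails at once if the wash_bottle is disturbed (distance of wash_bottle from where it was at the start of the episode above 0.03 m or angle between wash_bottle's own z axis and vertical above 0.4 rad).
It fails at once if the amber_bottle is disturbed (distance of amber_bottle from where it was at the start of the episode above 0.03 m or angle between amber_bottle's own z axis and vertical above 0.4 rad).
Of pot_1, pot_2, pot_3 only 1 to 3 are there at a start; the rules pass over those that are not, and their reading is None.
At some moment in a run one of pot_0, pot_1, pot_2, pot_3 may be knocked a few centimetres aside while the robot is not near it.
It also fails if it takes over 210 s, if anything falls off the work surface, if the arm or the gripper's body presses on something with over 40 N, if the wrist force passes 120 N, or if a joint passes its speed limit or range.

ROBOT

A 6-joint arm with a two-finger parallel gripper is mounted at the origin on the work surface; the furniture and walls round the work are solid. World frame = base frame: x ahead of the robot, y to its left, z up, the work surface at z = 0. Lengths are in m, angles in rad, forces in N, time in s.
With the tool pointing down it reaches from about 0.325 to 0.775 m from the base axis. Payload 5.5 kg.
Tool frame: the origin (TCP) lies between the finger pads, 19 mm behind the fingertips; this is the grasp point; z points along the fingers, y is the direction in which the jaws open and shut (so a half turn about z gives the same grasp; the last joint's range is limited). The gripper opens to 88 mm and grips with 3 to 60 N. Pads are 20 mm wide; open, the fingers measure 115 mm over their backs; the gripper's body (75 mm by 178 mm) begins 61 mm behind the grasp point.
Start: joints at [1.196, 0.091, 1.231, -0, 1.82, -0.057], TCP at [0.187, 0.57, 0.241] pointing down, gripper open.
Joint ranges: [-2.87, 2.87], [-0.86, 2.18], [0.17, 2.46], [-1.51, 4.65], [0.06, 2.69], [-2.65, 2.65]. Speed limits (rad/s): [2.57, 2.57, 3.01, 3.14, 3.14, 3.14].

INTERFACE

Orientations are given as a unit quaternion [w, x, y, z].
In Python, from bench import * gives the robot as it stands. Calls block until the motion is done:
- move_to(position, orientation): joint-space move of the TCP to a pose.
- move_l(position, speed=0.15, orientation=None): straight line of the TCP; orientation=None keeps the orientation; speed is the mean speed in m/s.
- movej(angles): joint-space move.
- gripper_open() and close(): open the fingers fully, or close them until they stop; the grip force is fixed at half the most.
- hold(seconds).
- inverse_kinematics(position, orientation): joint angles nearest the present ones, or None.
- state(): the state.
- get_image(name): name is "scene" or "top"; returns a dict with "frame" (400x640x3 uint8, blue, green, red), "depth" (400x640 float32, m along the optical axis (not along the pixel's ray), 0 where there is no reading), "camera_matrix" (3x3 intrinsics, pixels), "view" (4x4, takes a point from world to camera coordinates). Camera axes: x right, y up, looking along -z (the intrinsics and any distortion apply to the point x, -y, -z); pixel columns grow to the right and rows downward; lengths in m; the calibration is good to about 2 mm. A picture is of the moment at which its call begins.
A pose or a line that the arm cannot do raises IKError and nothing moves.
- job_done(): hands the job in, once; it reports no verdict.
The state is a dict: "time": time; "joint_pos": joint angles; "dq": joint speeds; "joint_torque": joint torques, N m; "ee_pos": TCP position; "ee_rot": TCP orientation; "ft_force": force on the tool from outside, world axes, zero at the start; "moment": the same for the moment, N m; "finger_gap": finger opening in m.
Only numpy, scipy, OpenCV 4.12 (cv2) and the standard library are available. Lean on these libraries where they do the work, as an engineer would, in place of code of your own. Each camera call takes 0.05 s, during which the arm holds its last target. There are 200 camera calls.

## Working session

There is one attempt and no reset: what is moved stays moved. The work goes in short steps, each a Python script; the robot and the scene stay as the last script left them, time stands still between calls to the robot, and variables do not carry over. Pictures are saved under pics/ and viewed, about 12 in all and at most 16, crops included, and the job is handed in when it is done.

```bash
mkdir -p pics; ls; cat > h.py <<'E'
from bench import *
import numpy as np, cv2
def snap(n,f):
    g=get_image(n); cv2.imwrite(f'pics/{f}.png',g['frame']); np.savez(f'pics/{f}.npz',**{k:np.asarray(g[k]) for k in ('frame','depth','camera_matrix','view')}); return g
def ray(f,u,v):
    g=np.load(f'pics/{f}.npz'); K=g['camera_matrix'];V=g['view']
    d=np.linalg.inv(K)@[u,v,1]; d=np.array([d[0],-d[1],-d[2]])
    R=V[:3,:3]; return -R.T@V[:3,3], R.T@d
def atz(f,u,v,z):
    o,d=ray(f,u,v); return o+d*(z-o[2])/d[2]
def dep(f,u,v):
    g=np.load(f'pics/{f}.npz'); o,d=ray(f,u,v); return o+d*float(g['depth'][int(round(v)),int(round(u))])
def tri(f1,p1,f2,p2):
    o,d=ray(f1,*p1); q,e=ray(f2,*p2); s=np.linalg.lstsq(np.c_[d,-e],q-o,rcond=None)[0]
    a=o+d*s[0];b=q+e*s[1]; return (a+b)/2,np.linalg.norm(a-b)
def proj(f,P):
    g=np.load(f'pics/{f}.npz'); c=g['view']@np.r_[P,1]; c=g['camera_matrix']@[c[0],-c[1],-c[2]]; return c[:2]/c[2]
E
python3 - <<'E'
from h import *
for n in('scene','top'):
    g=snap(n,n+'0'); print(n,np.round(g['view'],3).tolist(),g['camera_matrix'].tolist(), (g['depth']>0).mean())
print(state())
E
```

```text
pics
scene [[0.964, 0.265, -0.005, -0.521], [-0.209, 0.771, 0.602, -0.101], [0.164, -0.579, 0.799, -1.379], [0.0, 0.0, 0.0, 1.0]] [[434.65990727891693, 0.0, 315.67978826893125], [0.0, 434.65990727891693, 196.21488331381994], [0.0, 0.0, 1.0]] 0.995875
top [[0.017, -1.0, 0.002, 0.146], [0.999, 0.017, 0.052, -0.481], [-0.052, 0.001, 0.999, -1.166], [0.0, 0.0, 0.0, 1.0]] [[399.0617077667742, 0.0, 318.63697233776696], [0.0, 399.0617077667742, 200.44021503266458], [0.0, 0.0, 1.0]] 0.99615234375
{'time': 0.1, 'joint_pos': array([ 1.19628514e+00,  9.17793645e-02,  1.23173740e+00,  2.37576708e-05,
        1.81979273e+00, -5.67036071e-02]), 'dq': array([-0.00054134, -0.00169155, -0.00474783, -0.00011354, -0.00217864,
        0.00250789]), 'joint_torque': array([ 2.43917246e-03, -4.47849941e+01, -4.07574356e+01,  7.00019463e-02,
        2.83218850e-02, -1.16531264e-04]), 'ee_pos': array([0.18740511, 0.5697457 , 0.24033829]), 'ee_rot': array([-1.94900098e-04,  1.58232962e-01,  9.87401434e-01, -8.36084097e-04]), 'ft_force': array([0.57243191, 0.38923971, 0.65408529]), 'moment': array([-0.0231617 , -0.02281394, -0.0039936 ]), 'finger_gap': 0.08790623550837319}
```

View pics/scene0.png

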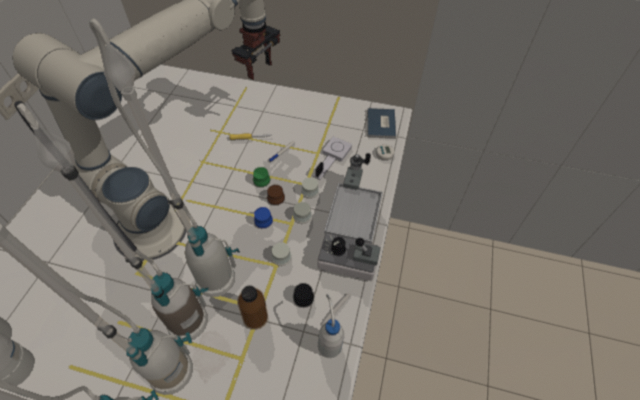

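View pics/top0.png

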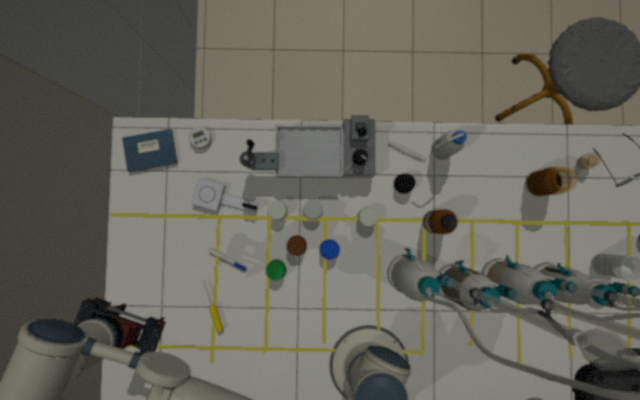

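The top view shows three pale pots with white lids at (277,212), (313,210) and (368,216). The look-alikes are green (276,269), brown (297,245), blue (330,249) and black (404,184). The foot plate is at (208,196) with its fin at about (248,206), the crank at (248,152), the sleeve at (360,157) and the lever at (361,130). The white lids fit the description, so I'm enlarging to confirm.

```bash
python3 - <<'E'
import cv2
a=cv2.imread('pics/top0.png')[110:235,180:390]; cv2.imwrite('pics/t0c.png',cv2.resize(a,None,fx=3.8,fy=3.8,interpolation=cv2.INTER_CUBIC))
a=cv2.imread('pics/scene0.png')[125:285,250:410]; cv2.imwrite('pics/s0c.png',cv2.resize(a,None,fx=3.75,fy=3.75,interpolation=cv2.INTER_CUBIC))
E
```

```text
(no output)
```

View pics/t0c.png

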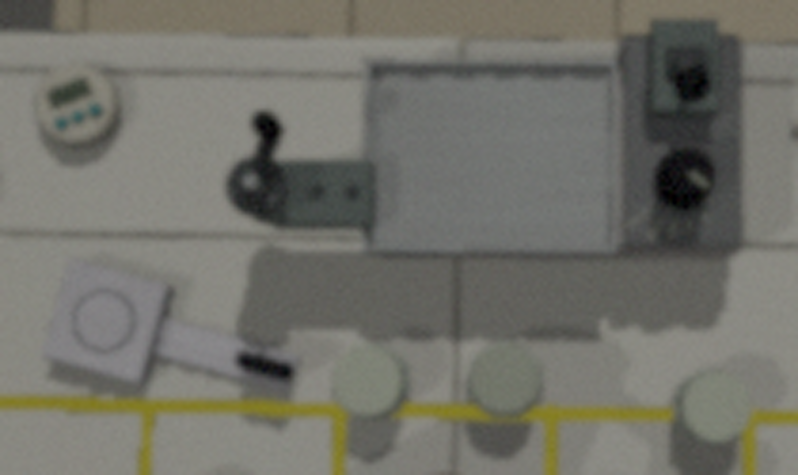

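View pics/s0c.png

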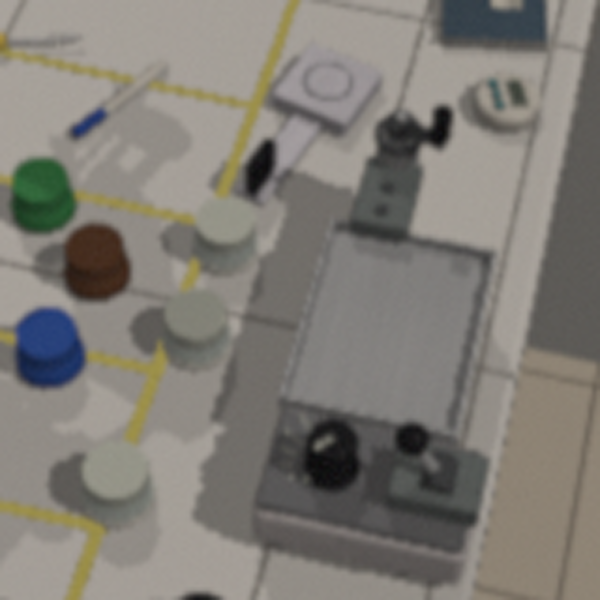

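The crops confirm exactly three pale pots with white lids. Crop pixels are (369,381), (505,378) and (715,406) in top, and (226,222), (196,318) and (116,472) in scene. I'm triangulating everything now.

```bash
python3 - <<'E'
from h import *
P={'potA':((369,381),(226,222)),'potB':((505,378),(196,318)),'potC':((715,406),(116,472)),'ring':((104,320),(328,83)),'fin':((265,364),(262,160)),'fin_a':((240,358),(275,145)),'fin_b':((291,372),(250,175)),
'knob':((265,122),(441,112)),'jack':((253,186),(399,125)),'dial':((686,178),(331,435)),'ball':((690,80),(411,438)),
'trayNW':((370,66),(490,250)),'traySW':((368,250),(335,230)),'traySE':((613,248),(285,402)),'trayNE':((612,68),(455,440))}
for k,(a,b) in P.items():
    a=(a[0]/3.8+180,a[1]/3.8+110); b=(b[0]/3.75+250,b[1]/3.75+125)
    t,e=tri('top0',a,'scene0',b); print(k,np.round(t,3),round(e,4),'dep',np.round(dep('top0',*a),3),np.round(dep('scene0',*b),3))
E
```

```text
potA [0.446 0.273 0.038] 0.0001 dep [0.446 0.272 0.046] [0.447 0.27  0.042]
potB [0.45  0.17  0.035] 0.0012 dep [0.45  0.17  0.048] [0.451 0.166 0.04 ]
potC [0.431 0.01  0.036] 0.001 dep [0.432 0.011 0.043] [0.434 0.004 0.047]
ring [0.49  0.482 0.015] 0.002 dep [0.49  0.48  0.022] [0.491 0.474 0.023]
fin [0.458 0.353 0.036] 0.0002 dep [0.457 0.35  0.054] [0.459 0.347 0.043]
fin_a [0.464 0.372 0.037] 0.0027 dep [0.462 0.369 0.051] [0.459 0.396 0.009]
fin_b [0.452 0.333 0.036] 0.0003 dep [0.453 0.337 0.008] [0.452 0.334 0.035]
knob [0.617 0.334 0.166] 0.0033 dep [0.617 0.334 0.171] [0.615 0.329 0.171]
jack [0.58  0.349 0.123] 0.0014 dep [0.578 0.347 0.138] [0.58  0.342 0.131]
dial [0.594 0.042 0.111] 0.001 dep [0.593 0.043 0.117] [0.595 0.038 0.118]
ball [0.656 0.042 0.136] 0.0052 dep [0.655 0.044 0.151] [0.655 0.033 0.148]
trayNW [0.678 0.273 0.077] 0.002 dep [0.68  0.274 0.073] [0.677 0.277 0.072]
traySW [0.544 0.274 0.058] 0.0001 dep [0.542 0.272 0.075] [0.545 0.271 0.062]
traySE [0.548 0.091 0.064] 0.0008 dep [0.546 0.092 0.084] [0.548 0.088 0.068]
trayNE [0.684 0.093 0.061] 0.0005 dep [0.681 0.094 0.075] [0.684 0.086 0.072]
```

```bash
cat >> h.py <<'E'
def down(deg):
    a=np.radians(deg); n=np.array([-np.sin(a),np.cos(a)]) # unused x axis
    h=a; y=np.array([np.cos(a),np.sin(a)]) 
    b=(a+np.pi/2)/2  # axis n=(cos b,sin b): reflects +y onto angle a
    return [0,float(np.cos(b)),float(np.sin(b)),0]
def show(m=''):
    s=state(); print(m,round(s['time'],1),'p',np.round(s['ee_pos'],4),'F',np.round(s['ft_force'],1),'gap',round(s['finger_gap'],4),'j6',round(s['joint_pos'][5],2)); return s
E
python3 - <<'E'
from h import *
Z=0.038
gripper_open()
move_to([0.4575,0.351,0.13],down(166)); show()
move_l([0.4575,0.351,Z],0.1); show('dn')
close(); s=show('grip')
mid=np.array([0.579,0.348]);L=0.1315
move_l([0.43,0.43,Z],0.12); show()
for th in (50,25,0,-25):
    move_l([0.42,0.42,Z],0.1,orientation=down(th+90)) if 0 else move_l([0.43-0.0001*th,0.43,Z],0.02,orientation=down(th+90)); show(th)
t=np.radians(-25); f=mid-L*np.array([np.cos(t),np.sin(t)])
move_l([*f,Z],0.08); show('end')
snap('top','top1');snap('scene','scene1')
E
```

```text
2.2 p [0.4574 0.3514 0.1303] F [-0.9  0.4  0.4] gap 0.0877 j6 -2.3
dn 3.3 p [0.458  0.3513 0.0389] F [-0.8  0.   0.3] gap 0.088 j6 -2.3
grip 4.4 p [0.4575 0.351  0.038 ] F [-0.   0.  -0.1] gap 0.014 j6 -2.3
 5.3 p [0.4297 0.4304 0.038 ] F [-0.7  1.9 -0.4] gap 0.0139 j6 -2.17
50 5.9 p [0.4255 0.4293 0.038 ] F [ 0.  -0.6  0.4] gap 0.0144 j6 -1.71
25 6.5 p [0.4278 0.4297 0.038 ] F [ 0.4 -1.4 -0.6] gap 0.0139 j6 -1.28
0 7.1 p [0.4301 0.4298 0.038 ] F [-0.  -0.9  0.2] gap 0.0138 j6 -0.84
-25 7.6 p [0.4325 0.4298 0.038 ] F [-0.9  0.2  0.5] gap 0.0136 j6 -0.41
end 8.3 p [0.4606 0.4027 0.038 ] F [ 0.8 -0.9 -0.4] gap 0.0141 j6 -0.47
```

```bash
python3 - <<'E'
import cv2
a=cv2.imread('pics/top1.png')[110:235,180:320]; a=cv2.resize(a,(560,500),interpolation=cv2.INTER_CUBIC)
cv2.imwrite('pics/t1c.png',a)
E
```

```text
(no output)
```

View pics/t1c.png

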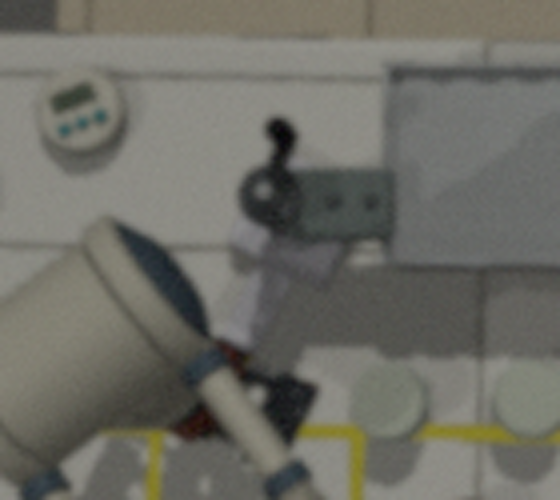

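```bash
python3 - <<'E'
from h import *
t=np.radians(-25);R=np.array([[np.cos(t),-np.sin(t)],[np.sin(t),np.cos(t)]])
for c in((-.04,-.04),(-.04,.04),(.04,.04),(.04,-.04),(0,0)):
    p=np.array([.579,.348])+R@c; print(c,np.round((proj('top1',[*p,.022])-[180,110])*4), np.round(proj('scene1',[*p,.022])))
a=cv2.imread('pics/scene1.png')[110:190,300:400]; cv2.imwrite('pics/s1c.png',cv2.resize(a,None,fx=6,fy=6,interpolation=cv2.INTER_CUBIC))
E
```

```text
(-0.04, -0.04) [317. 292.] [337. 180.]
(-0.04, 0.04) [220. 245.] [352. 166.]
(0.04, 0.04) [268. 147.] [371. 177.]
(0.04, -0.04) [366. 195.] [356. 192.]
(0, 0) [293. 220.] [354. 179.]
```

View pics/s1c.png

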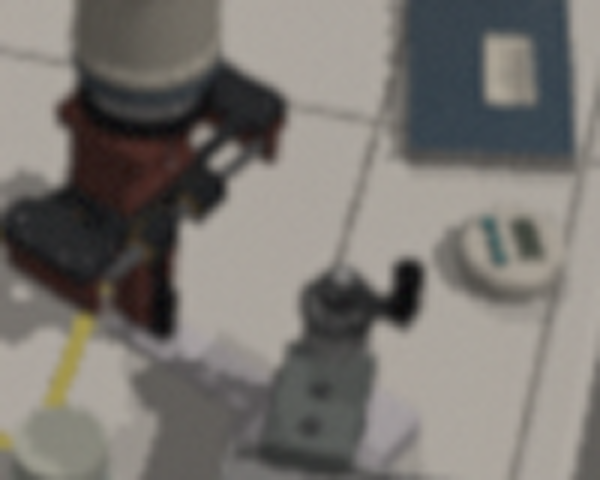

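```bash
cat >> h.py <<'E'
def cloud(f):
    g=np.load(f'pics/{f}.npz'); K=g['camera_matrix'];V=g['view'];D=g['depth'];v,u=np.mgrid[:D.shape[0],:D.shape[1]]
    r=np.linalg.inv(K)@np.stack([u.ravel(),v.ravel(),np.ones(u.size)]); c=r*[1,-1,-1] if 0 else r*np.array([[1],[-1],[-1]])
    c=c*D.ravel(); return (V[:3,:3].T@(c-V[:3,3:4])).T.reshape(*D.shape,3)
E
python3 - <<'E'
from h import *
for f in('top1','scene1'):
    X=cloud(f); m=(X[...,2]>.015)&(X[...,2]<.029)&(abs(X[...,0]-.56)<.1)&(abs(X[...,1]-.36)<.08)
    p=X[m]; print(f,len(p)); 
    s=np.zeros((24,24),int); h=np.histogram2d(p[:,0],p[:,1],bins=[np.arange(.47,.651,.0075),np.arange(.27,.431,.0075)])[0]
    print('rows x from .47 step 7.5mm; cols y .27..'); 
    for r,row in enumerate(h): print('%.3f '%(.47+.0075*r)+''.join('#' if c>1 else '+' if c else '.' for c in row))
E
```

```text
top1 261
rows x from .47 step 7.5mm; cols y .27..
0.470 .....................
0.477 .....................
0.485 .....................
0.492 .....................
0.500 .....................
0.507 .....................
0.515 .....................
0.522 .....................
0.530 .......###...........
0.537 ......######.........
0.545 ......########.......
0.552 .....+##########.....
0.560 .....############+...
0.568 ............+####....
0.575 ..............+##....
0.583 ...............+.....
0.590 .....................
0.597 .....................
0.605 .....................
0.612 .........+#..........
0.620 .........##..+.......
0.627 .....................
0.635 .....................
0.642 .....................
scene1 138
rows x from .47 step 7.5mm; cols y .27..
0.470 ..............+#.....
0.477 ...............++....
0.485 .....................
0.492 .....................
0.500 .....................
0.507 .....................
0.515 .....................
0.522 ......++.............
0.530 ......###+...........
0.537 ......######.........
0.545 .........+.+.........
0.552 .....................
0.560 .....................
0.568 .....................
0.575 .....................
0.583 .....................
0.590 .....................
0.597 .......#+#+###.......
0.605 ......########.......
0.612 .......######........
0.620 .........####........
0.627 ...........#+........
0.635 .....................
0.642 .....................
```

The depth map puts the plate centre at about (0.581,0.345) and the jack at (0.579,0.348), so it's well placed. I'll release it and start cranking in small logged steps.

```bash
cat > crank.py <<'E'
from h import *
import json
Z=0.162
def run(c,r,a0,total,step=0.2,log=None):
    out=[]; n=int(round(total/step))
    for i in range(1,n+1):
        a=a0-step*i; move_l([c[0]+r*np.cos(a),c[1]+r*np.sin(a),Z],0.06)
        s=state(); F=s['ft_force']; rad=np.array([np.cos(a),np.sin(a)]); tan=np.array([np.sin(a),-np.cos(a)])
        out.append([step*i,a,-(F[:2]@tan),F[:2]@rad,F[2],s['ee_pos'][0],s['ee_pos'][1],s['finger_gap'],s['time']])
    return out
E
python3 - <<'E'
from crank import *
gripper_open(); p=state()['ee_pos']; move_l([p[0],p[1],0.14],0.15)
c=np.array([.579,.3475]); k=np.array([.617,.334])
move_to([*k,0.24],down(70)); show()
move_l([*k,Z],0.1); show(); close(); hold(0.2); show('grip')
a0=np.arctan2(*(k-c)[::-1]); o=run(c,.038,a0,1.6)
for r in o: print(np.round(r,3).tolist())
E
```

```text
11.2 p [0.6162 0.3344 0.2381] F [ 0.6  0.  -0.5] gap 0.0883 j6 -0.77
 12.2 p [0.6173 0.3342 0.1631] F [-0.6  0.6  1.6] gap 0.0883 j6 -0.77
grip 13.4 p [0.6172 0.335  0.1621] F [ 2.8  5.3 -2. ] gap 0.0179 j6 -0.77
[0.2, -0.541, 5.202, 4.41, -1.562, 0.613, 0.328, 0.017, 13.717]
[0.4, -0.741, 4.826, 3.059, -1.977, 0.608, 0.322, 0.017, 13.992]
[0.6, -0.941, 4.618, 0.049, -1.223, 0.602, 0.317, 0.017, 14.267]
[0.8, -1.141, 5.296, -1.88, -1.093, 0.595, 0.314, 0.017, 14.542]
[1.0, -1.341, 4.385, -4.869, -2.238, 0.588, 0.312, 0.017, 14.817]
[1.2, -1.541, 4.855, -7.474, -2.979, 0.581, 0.311, 0.017, 15.092]
[1.4, -1.741, 4.099, -10.181, -3.068, 0.573, 0.312, 0.018, 15.367]
[1.6, -1.941, 4.174, -12.749, -3.592, 0.566, 0.314, 0.017, 15.642]
```

```bash
python3 - <<'E'
from crank import *
from scipy.optimize import least_squares
c=np.array([.580,.3495]); p=state()['ee_pos'][:2]; a0=np.arctan2(*(p-c)[::-1]); print(a0)
o=np.array(run(c,.038,a0,4.0)); print(np.round(o[:,[0,2,3,4,8]],2))
P=o[:,5:7]; f=least_squares(lambda q:np.hypot(*(P-q[:2]).T)-q[2],[*c,.038]); print(f.x, abs(f.fun).max())
json.dump(o.tolist(),open('c2.json','w'))
E
```

```text
-1.9361586454509097
[[ 0.2   3.58 -5.09 -2.72 15.92]
 [ 0.4   4.24 -6.57 -2.59 16.19]
 [ 0.6   3.88 -7.69 -3.91 16.47]
 [ 0.8   3.89 -8.02 -2.89 16.74]
 [ 1.    3.39 -8.44 -2.63 17.02]
 [ 1.2   4.14 -7.28 -2.15 17.29]
 [ 1.4   3.74 -6.2  -0.32 17.57]
 [ 1.6   4.49 -5.42  0.42 17.84]
 [ 1.8   4.09 -4.55  1.08 18.12]
 [ 2.    4.76 -3.69  1.07 18.39]
 [ 2.2   4.2  -2.67  0.57 18.67]
 [ 2.4   3.98 -1.64  2.24 18.94]
 [ 2.6   3.87 -1.83  1.11 19.22]
 [ 2.8   4.38 -1.26  1.09 19.49]
 [ 3.    4.41  0.23  1.87 19.77]
 [ 3.2   3.96  0.43  1.13 20.04]
 [ 3.4   5.21  2.12  0.59 20.32]
 [ 3.6   5.39  4.34 -0.41 20.59]
 [ 3.8   5.16  4.79 -1.01 20.87]
 [ 4.    5.91  6.6  -1.33 21.14]]
[0.58183584 0.3491894  0.03802316] 5.538506424720979e-05
```

```bash
python3 - <<'E'
from crank import *
c=np.array([.58183,.34919]); p=state()['ee_pos'][:2]; a0=np.arctan2(*(p-c)[::-1]); st=np.arctan2(.335-c[1],.6172-c[0])
tot=(st-a0)%(2*np.pi); print('turned so far',tot)
o=np.array(run(c,.038,a0,12.0-tot)); o[:,0]+=tot
print(np.round(o[:,[0,2,3,4]],2).tolist(),o[-1,8])
json.dump(o.tolist(),open('c3.json','w'))
E
```

```text
turned so far 5.49215812741578
[[5.69, 5.03, 0.31, -0.32], [5.89, 4.52, 0.6, 0.01], [6.09, 4.74, 0.23, -0.57], [6.29, 4.31, -0.41, -1.83], [6.49, 4.34, -0.29, -1.93], [6.69, 5.1, -1.03, -1.74], [6.89, 4.26, -2.25, -0.79], [7.09, 4.67, -2.01, -0.94], [7.29, 4.63, -2.14, -2.02], [7.49, 3.88, -2.46, -2.03], [7.69, 4.17, -2.31, -1.91], [7.89, 3.94, -2.65, -2.0], [8.09, 4.52, -1.94, -1.67], [8.29, 3.2, -1.11, -0.98], [8.49, 4.3, -0.54, 0.42], [8.69, 4.65, -0.34, 0.18], [8.89, 5.24, 0.07, 0.72], [9.09, 5.32, -0.42, -0.22], [9.29, 4.16, -0.44, 0.84], [9.49, 4.71, -0.45, 1.65], [9.69, 4.72, -1.1, 1.25], [9.89, 4.73, -2.13, 1.46], [10.09, 4.53, -1.24, 1.23], [10.29, 4.82, -1.93, 1.59], [10.49, 3.65, -1.73, 2.04], [10.69, 4.63, -1.94, 1.4], [10.89, 3.93, -2.55, 1.61], [11.09, 3.35, -2.51, 1.23], [11.29, 4.36, -2.18, 1.35], [11.49, 4.94, -0.96, 1.53], [11.69, 6.13, -1.36, 1.14], [11.89, 6.42, 0.08, 0.21], [12.09, 6.17, 1.14, -1.52]] 30.2
```

```bash
python3 - <<'E'
from crank import *
c=np.array([.58183,.34919]); p=state()['ee_pos'][:2]; a0=np.arctan2(*(p-c)[::-1]); st=np.arctan2(.335-c[1],.6172-c[0])
tot=(st-a0)%(2*np.pi)+2*np.pi; tot=tot if tot<13 else tot-2*np.pi; print('turned so far',tot)
o=np.array(run(c,.038,a0,1.8)); o[:,0]+=tot
print(np.round(o[:,[0,2,3,4]],2).tolist(),o[-1,8])
json.dump(o.tolist(),open('c4.json','w'))
snap('scene','scene2'); snap('top','top2')
E
```

```text
turned so far 12.032306169346711
[[12.23, 7.8, 1.72, -0.62], [12.43, 6.89, 0.87, -1.7], [12.63, 7.12, 0.79, -2.41], [12.83, 8.21, 1.94, -2.98], [13.03, 7.89, 0.92, -2.69], [13.23, 8.03, -0.97, -3.47], [13.43, 7.91, -0.85, -1.41], [13.63, 8.68, -0.61, -2.87], [13.83, 8.62, -2.05, -2.96]] 32.65
```

Tangential load was flat at about 4.4 N until roughly 11.3 rad, then rose about 1.6 N/rad, so first touch was at 11.2–11.5 rad. I'm going to 14.35 rad, about half a turn past that.

```bash
python3 - <<'E'
from crank import *
c=np.array([.58183,.34919]); p=state()['ee_pos'][:2]; a0=np.arctan2(*(p-c)[::-1]); st=np.arctan2(.335-c[1],.6172-c[0])
tot=(st-a0)%(2*np.pi)+2*np.pi; print(tot)
o=np.array(run(c,.038,a0,14.35-tot,step=(14.35-tot)/3)); print(np.round(o[:,[0,2,3,4]],2).tolist())
hold(0.3); show(); gripper_open(); show('open'); p=state()['ee_pos']; move_l([p[0],p[1],0.26],0.15)
move_to([0.42,0.38,0.30],down(60)); snap('top','top3'); snap('scene','scene3')
X=cloud('top3')
for n,(x,y) in dict(A=(.446,.273),B=(.45,.17),C=(.432,.011)).items():
    m=(np.hypot(X[...,0]-x,X[...,1]-y)<.055)&(abs(X[...,2]-.046)<.008); print(n,m.sum(),np.round(X[m].mean(0),4),np.round((X[m].max(0)+X[m].min(0))/2,4))
show()
a=cv2.imread('pics/top3.png')[110:235,180:390]; cv2.imwrite('pics/t3c.png',cv2.resize(a,None,fx=3.8,fy=3.8,interpolation=cv2.INTER_CUBIC))
E
```

```text
7.4845068525923155
[[2.29, -0.83, -0.88, -0.44], [4.58, 0.12, -0.26, 0.26], [6.87, 0.16, -0.11, -1.32]]
 36.9 p [0.5606 0.3178 0.1619] F [-0.4  0.8 -0.6] gap 0.0006 j6 -0.76
open 38.3 p [0.5606 0.3177 0.162 ] F [0.7 0.6 0. ] gap 0.0877 j6 -0.76
A 270 [0.4472 0.2749 0.0462] [0.4469 0.2755 0.0453]
B 261 [0.4505 0.1715 0.0467] [0.4501 0.171  0.0463]
C 271 [0.4325 0.012  0.0463] [0.4327 0.0114 0.0467]
 39.9 p [0.4211 0.3792 0.2983] F [ 0.6 -0.7  0. ] gap 0.0876 j6 -0.37
```

View pics/t3c.png

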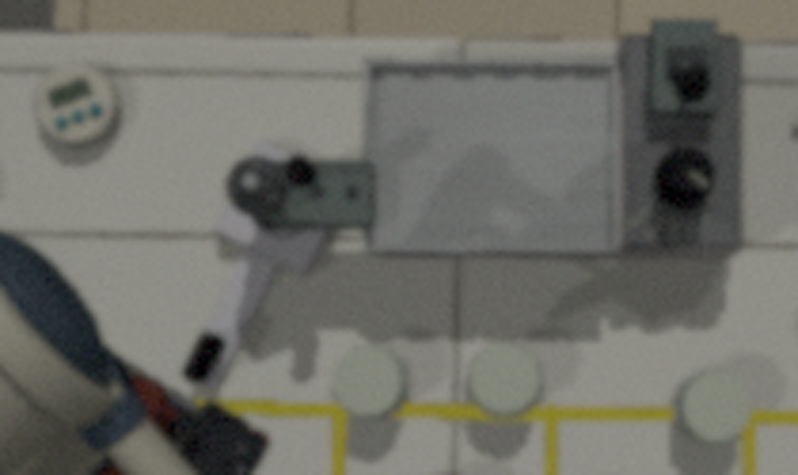

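My modulo dropped a whole turn there, so the commanded chord pulled the fingers off the knob (gap 0.0006). In the crop the knob is at (300,168), roughly where it slipped. I'll measure how far it turned.

```bash
python3 - <<'E'
from h import *
for f in('top0','top3','scene3'):
    X=cloud(f); m=(abs(X[...,2]-.170)<.006)&(np.hypot(X[...,0]-.580,X[...,1]-.348)<.06)
    q=X[m]; k=((q.max(0)+q.min(0))/2); print(f,m.sum(),np.round(q.mean(0),4),np.round(k,4),'ang',np.arctan2(q[:,1].mean()-.3485,q[:,0].mean()-.581))
E
```

```text
top0 42 [0.6172 0.3357 0.1712] [0.6178 0.3357 0.1706] ang -0.33860688015457385
top3 40 [0.5873 0.3118 0.171 ] [0.5871 0.3119 0.171 ] ang -1.4015310747181629
scene3 23 [0.5853 0.3055 0.1684] [0.5853 0.3058 0.1688] ang -1.4716291211838508
```

```bash
python3 - <<'E'
from crank import *
k=np.array([.5873,.3118]); c=np.array([.5815,.349])
move_to([*k,0.25],down(10)); move_l([*k,Z],0.12); close(); hold(0.1); s=show('grip')
p=s['ee_pos'][:2]; a0=np.arctan2(*(p-c)[::-1]); r=np.hypot(*(p-c)); print(a0,r)
o=np.array(run(c,r,a0,0.66,step=.11)); print(np.round(o[:,[0,2,3,4,7]],3).tolist())
hold(0.2); gripper_open(); p=state()['ee_pos']; move_l([p[0],p[1],0.25],0.15); show()
E
```

```text
grip 42.7 p [0.5877 0.3119 0.162 ] F [ 3.5  0.8 -0.8] gap 0.0175 j6 0.26
-1.405708314287938 0.03765486052557784
[[0.11, 9.297, -1.788, -3.098, 0.018], [0.22, 9.408, -2.068, -3.756, 0.018], [0.33, 9.864, -4.058, -3.165, 0.017], [0.44, 8.674, -3.673, -3.29, 0.017], [0.55, 9.997, -4.949, -3.105, 0.017], [0.66, 9.738, -4.772, -3.828, 0.018]]
 46.3 p [0.5635 0.3158 0.249 ] F [-0.   0.2 -0.3] gap 0.088 j6 0.28
```

Load is now about 5.3 N over the free value, which matches half a turn past touch. Now the pots, each re-measured just before its grasp.

```bash
cat > pots.py <<'E'
from h import *
T=np.array([.6123,.183]); yw=.02
def slot(x,y): return T+np.array([x*np.cos(yw)-y*np.sin(yw), x*np.sin(yw)+y*np.cos(yw)])
def find(f,xy,z=.046,r=.07):
    X=cloud(f); g=np.load(f'pics/{f}.npz')['frame'].astype(int)
    m=(np.hypot(X[...,0]-xy[0],X[...,1]-xy[1])<r)&(abs(X[...,2]-z)<.008)&(g.max(-1)-g.min(-1)<45)&(g.max(-1)>95)
    n,l,st,ce=cv2.connectedComponentsWithStats(m.astype(np.uint8)); i=1+st[1:,4].argmax(); q=X[l==i]; return st[i,4],(q.max(0)+q.min(0))/2
def pick(xy,s,tag):
    snap('top','pk'+tag); n,c=find('pk'+tag,xy); print(tag,n,np.round(c,4))
    assert 200<n<330
    c=c[:2]; q=down(90+np.degrees(yw)); move_to([*c,.15],q); move_l([*c,.032],.12); close(); a=show('grip')
    assert .054<a['finger_gap']<.066
    move_l([*c,.19],.2); show('lift'); move_l([*s,.19],.25); move_l([*s,.115],.12); move_l([*s,.1005],.04); show('down'); gripper_open(); move_l([*s,.19],.2)
    move_l([.47,.36 if 0 else .30,.25],.3)
E
python3 - <<'E'
from pots import *
pick((.447,.2755),slot(.033,.05),'A')
snap('top','top4'); print(find('top4',slot(.033,.05),.112,.05))
E
```

```text
A 33 [0.464  0.2831 0.047 ]Traceback (most recent call last):
  File "<stdin>", line 2, in <module>
  File "pots.py", line 10, in pick
    assert 200<n<330
           ^^^^^^^^^
AssertionError
```

The arm at the jack hides the pot, so I'll use the earlier vantage pose for looking.

```bash
sed -i "s/    move_l(\[.47,.36 if 0.*/    move_to([.42,.38,.30],down(60))/" pots.py; python3 - <<'E'
from pots import *
move_to([.42,.38,.30],down(60))
pick((.447,.2755),slot(.033,.05),'A')
snap('top','top4'); print(find('top4',slot(.033,.05),.112,.05)); show()
E
```

```text
A 266 [0.4469 0.2757 0.0464]
grip 49.6 p [0.4471 0.2756 0.0322] F [-0.3 -1.4  1.8] gap 0.0564 j6 -1.1
lift 50.6 p [0.4465 0.2754 0.1883] F [-0.2 -1.2 -1.9] gap 0.0567 j6 -1.1
down 52.8 p [0.6441 0.2336 0.1   ] F [ 0.3  0.3 -1.4] gap 0.0566 j6 -1.29
(np.int32(293), array([0.64382013, 0.23475904, 0.11124287]))
 55.2 p [0.4206 0.3794 0.2983] F [-0.2  0.3 -0.2] gap 0.0879 j6 -0.37
```

```bash
python3 - <<'E'
from pots import *
pick((.450,.171),slot(.033,-.05),'B')
pick((.4327,.0114),slot(-.033,0),'C')
snap('top','top5'); snap('scene','scene5')
for s in((.033,.05),(.033,-.05),(-.033,0)): n,c=find('top5',slot(*s),.112,.045); print(n,np.round(c,4),np.round(slot(*s),4))
show()
X=cloud('top5'); 
m=(np.hypot(X[...,0]-.594,X[...,1]-.043)<.03)&(abs(X[...,2]-.116)<.005); q=X[m]; print('dial',m.sum(),(q.max(0)+q.min(0))/2,q.mean(0))
m=(np.hypot(X[...,0]-.655,X[...,1]-.043)<.03)&(X[...,2]>.13)&(X[...,2]<.16); q=X[m]; print('ball',m.sum(),(q.max(0)+q.min(0))/2,q.mean(0))
a=cv2.imread('pics/top5.png')[110:235,180:390]; cv2.imwrite('pics/t5c.png',cv2.resize(a,None,fx=3.8,fy=3.8,interpolation=cv2.INTER_CUBIC))
E
```

```text
B 259 [0.4501 0.171  0.0459]
grip 58.1 p [0.4502 0.1711 0.0321] F [ 0.3 -0.5  1.2] gap 0.0567 j6 -1.3
lift 59.0 p [0.4496 0.1709 0.1883] F [-0.4  0.1 -2.9] gap 0.0567 j6 -1.3
down 61.2 p [0.6461 0.1336 0.1001] F [ 0.6 -0.2 -1.1] gap 0.0569 j6 -1.44
C 272 [0.4327 0.0117 0.0461]
grip 67.1 p [0.4328 0.0116 0.0322] F [ 0.4 -1.5  0.4] gap 0.0567 j6 -1.64
lift 68.0 p [0.4321 0.0118 0.1884] F [ 1.  -0.5 -1.6] gap 0.0565 j6 -1.64
down 70.4 p [0.5792 0.1823 0.1001] F [-0.6 -0.1 -1.7] gap 0.0568 j6 -1.34
293 [0.6445 0.2348 0.1115] [0.6443 0.2336]
296 [0.6463 0.1339 0.1113] [0.6463 0.1337]
291 [0.5798 0.1832 0.1126] [0.5793 0.1823]
 72.8 p [0.4207 0.3791 0.2984] F [ 0.4 -0.3 -0.2] gap 0.0876 j6 -0.37
dial 142 [0.59764631 0.04243701 0.11604671] [0.59749206 0.04264803 0.11665298]
ball 76 [0.65620514 0.04344824 0.14530668] [0.65493402 0.04375186 0.14661936]
```

View pics/t5c.png

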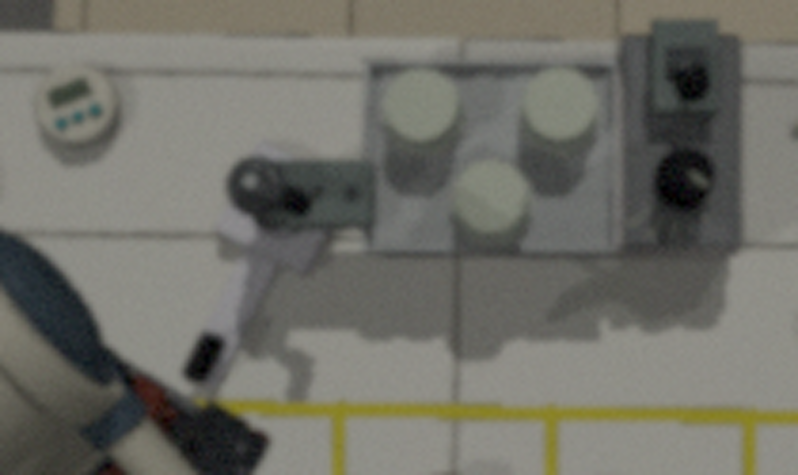

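Three pots stand in the tray at crop (421,104), (559,104) and (491,197), each within 2 mm of its slot. Next is the sleeve: clockwise 60° to value 3.

```bash
python3 - <<'E'
from pots import *
d=[.5965,.0425]
move_to([*d,.22],down(120)); move_l([*d,.102],.12); show('dn'); close(); show('grip')
for i,a in enumerate((100,80,60)):
    move_l([d[0],d[1],.102+.0005*(i%2)],.001 if 0 else .02,orientation=down(a)); s=show(a); print(s['moment'])
hold(.2); gripper_open(); show(); move_l([*d,.22],.15)
move_to([.42,.30,.30],down(60)); snap('top','top6'); snap('scene','scene6')
a=cv2.imread('pics/top6.png')[110:185,330:390]; b=cv2.imread('pics/scene6.png')[220:280,310:390]
r=lambda x,h:cv2.resize(x,(int(x.shape[1]*h/x.shape[0]),h),interpolation=cv2.INTER_CUBIC)
cv2.imwrite('pics/d6.png',np.hstack([r(a,400),r(b,320) if 0 else r(b,400)])[:, :800])
X=cloud('top6'); m=(np.hypot(X[...,0]-.655,X[...,1]-.043)<.03)&(X[...,2]>.13)&(X[...,2]<.16); q=X[m]; print('ball',m.sum(),(q.max(0)+q.min(0))/2)
E
```

```text
dn 75.5 p [0.5971 0.0425 0.1032] F [ 0.6 -0.5  1. ] gap 0.0881 j6 -2.08
grip 76.3 p [0.5973 0.041  0.102 ] F [ 3.9 -5.3 -2.9] gap 0.0366 j6 -2.08
100 76.8 p [0.5972 0.0413 0.1019] F [ 3.7 -4.8 -2.3] gap 0.0363 j6 -1.73
[-0.50886906 -0.51651654 -0.01219758]
80 77.3 p [0.5972 0.0415 0.102 ] F [ 3.8 -3.  -3.6] gap 0.0364 j6 -1.38
[-0.44266805 -0.68474656 -0.0025413 ]
60 77.8 p [0.5973 0.0418 0.1019] F [ 5.5 -2.2 -2.8] gap 0.0366 j6 -1.04
[-0.48801287 -0.77126161  0.03824395]
 78.9 p [0.5965 0.0425 0.102 ] F [ 1.2 -0.1 -0.7] gap 0.0878 j6 -1.03
ball 77 [0.65653838 0.0434875  0.14517681]
```

View pics/d6.png

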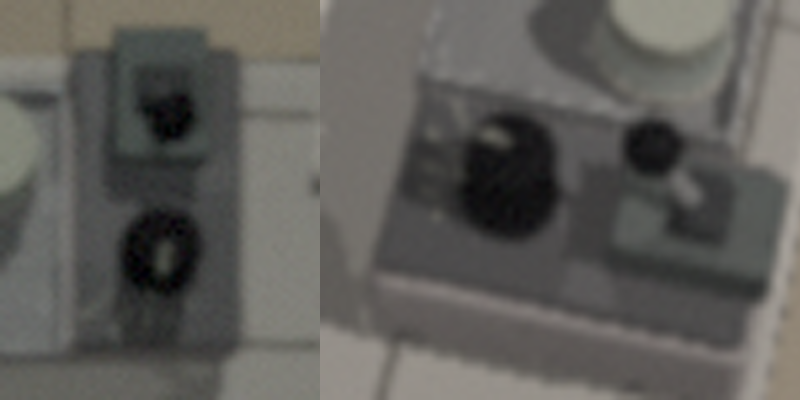

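```bash
python3 - <<'E'
from pots import *
def ptr(f,c=(.597,.042)):
    g=np.load(f'pics/{f}.npz')['frame'].astype(float).mean(-1); g=np.float32(g)
    # rectify dial top at z=.117: 0.25mm pixels, row = -x , col = -y
    xs=c[0]+.02-np.arange(160)*.00025; ys=c[1]+.02-np.arange(160)*.00025
    uv=np.array([[proj(f,[x,y,.117]) for y in ys] for x in xs],np.float32)
    return cv2.remap(g,uv[...,0],uv[...,1],cv2.INTER_CUBIC)
row=[]
for f in('top5','top6','scene5','scene6'):
    im=ptr(f); yy,xx=np.mgrid[:160,:160]; R=np.hypot(yy-80,xx-80)<58
    w=np.clip(im-60,0,None)*R; cx,cy=(w*xx).sum()/w.sum(),(w*yy).sum()/w.sum()
    C=np.cov(np.stack([xx.ravel(),yy.ravel()]),aweights=w.ravel()); e,v=np.linalg.eigh(C); v=v[:,1]
    print(f,'centroid dir',np.degrees(np.arctan2(cy-80,cx-80)),'axis',np.degrees(np.arctan2(v[1],v[0]))%180,np.sqrt(e),cx,cy)
    row.append(cv2.resize(im,(200,200)))
cv2.imwrite('pics/dials.png',np.hstack(row))
E
```

```text
top5 centroid dir 27.348931110917515 axis 33.63690708211885 [ 4.38409229 10.92561679] 110.82130670115257 95.94141107192776
top6 centroid dir 99.63677727519705 axis 95.50184343588094 [ 3.99545323 11.87770308] 74.5735937454519 111.95807465544901
scene5 centroid dir 37.116279944319146 axis 31.21750086087485 [ 8.08134007 21.13548695] 109.35568365885986 102.21464402063957
scene6 centroid dir 93.34006355576585 axis 50.54352535672306 [10.66098583 30.17713517] 78.22064050325083 110.48872440441828[ WARN:0@69.991] global loadsave.cpp:1063 imwrite_ Unsupported depth image for selected encoder is fallbacked to CV_8U.
```

View pics/dials.png

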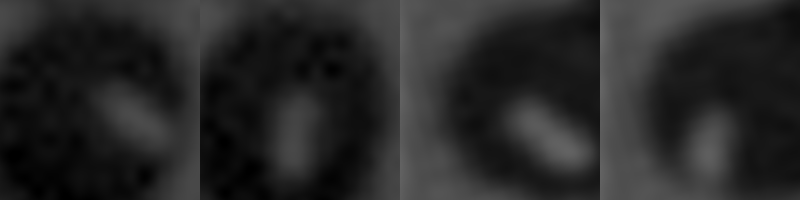

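The pointer axis turned from 33.6° to 95.5°, about 62°, so the sleeve sits at detent 3. Now the lever.

```bash
python3 - <<'E'
from pots import *
close()
move_to([.622,.0435,.24],down(91)); move_l([.628,.0435,.143],.12); show()
for x in np.arange(.640,.6925,.004):
    move_l([x,.0435+.02*(x-.64),.143],.05); s=show()
    if s['ft_force'][0]<-12: break
p=s['ee_pos']; move_l([p[0]-.02,p[1],.143],.1); move_l([p[0]-.03,p[1],.25],.15)
move_to([.42,.30,.30],down(60)); snap('top','top7'); snap('scene','scene7')
X=cloud('top7'); m=(abs(X[...,1]-.043)<.03)&(abs(X[...,0]-.69)<.06)&(X[...,2]>.127)&(X[...,2]<.165); q=X[m]; print('ball',m.sum(),(q.max(0)+q.min(0))/2)
for s in((.033,.05),(.033,-.05),(-.033,0)): n,c=find('top7',slot(*s),.112,.045); print(n,np.round(c,4))
a=cv2.imread('pics/top7.png')[110:235,180:390]; cv2.imwrite('pics/t7c.png',cv2.resize(a,None,fx=3.8,fy=3.8,interpolation=cv2.INTER_CUBIC))
E
```

```text
84.7 p [0.6284 0.0436 0.1442] F [-0.2  0.5  0.4] gap 0.0003 j6 -1.57
 85.1 p [0.6406 0.0435 0.143 ] F [-0.   0.6  0.5] gap 0.0006 j6 -1.57
 85.4 p [0.6442 0.0436 0.1428] F [0.9 0.4 0.5] gap 0.0006 j6 -1.57
 85.6 p [0.6482 0.0437 0.1429] F [-0.4 -1.   0.3] gap 0.0002 j6 -1.57
 85.9 p [0.6523 0.0437 0.1429] F [-0.6  0.4  0.3] gap 0.0002 j6 -1.57
 86.1 p [0.6563 0.0438 0.1429] F [ 0.1 -0.2  0. ] gap 0.0002 j6 -1.57
 86.4 p [0.6603 0.0439 0.1429] F [0.1 1.  0.1] gap 0.0006 j6 -1.57
 86.6 p [0.6643 0.044  0.1429] F [-0.2 -1.1 -0.1] gap 0.0004 j6 -1.57
 86.9 p [0.6683 0.044  0.1429] F [-0.6  0.1 -0.4] gap 0.0006 j6 -1.57
 87.1 p [0.6722 0.0442 0.1429] F [-0.1  0.1  0. ] gap 0.0006 j6 -1.57
 87.4 p [0.6762 0.0442 0.1429] F [ 0.4 -0.4  0.5] gap 0.0002 j6 -1.57
 87.6 p [0.6799 0.0443 0.1429] F [-1.9  1.2  0.6] gap 0.0005 j6 -1.57
 87.9 p [0.6806 0.0443 0.1428] F [-16.6  -0.6   5.5] gap 0.0004 j6 -1.57
ball 78 [0.70345762 0.04389466 0.14164153]
289 [0.6441 0.2348 0.1114]
294 [0.6464 0.134  0.1128]
291 [0.5796 0.1832 0.1114]
```

View pics/t7c.png

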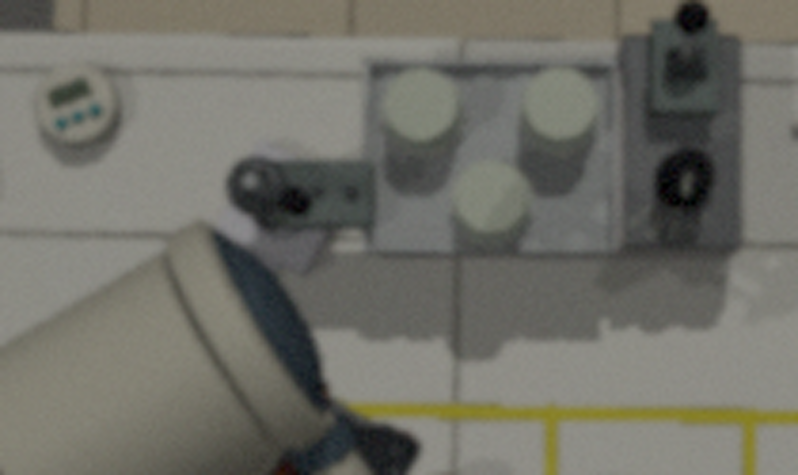

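The lever reached its stop, with the ball at x 0.703 (crop (692,16)). The pots are unchanged, the pointer is at 3 and the plate is under the foot, so I'm handing in.

```bash
python3 -c "
from bench import *
job_done(); print(state()['time'])"
```

```text
the job is handed in; nothing more can be done
the job is handed in; nothing more can be done
```

The job is handed in. All five steps were carried out, and nothing in the last checks contradicted success; `job_done()` reports no verdict.

- **Foot plate:** I slid it under the jack by its fin. Depth images put its centre at about (0.581, 0.345), within about 5 mm of the jack axis.
- **Crank:** The load at the knob began to rise 11.2–11.5 rad from the start position. I stopped at about 14.3 rad, roughly half a turn past first touch. The knob load was then about 5.3 N above its free-turning value, which works out to roughly 60–65 N on the foot. That is inferred from the crank load; I had no direct reading of the foot force.
- **Pots:** There were three white-lidded pots, and all stand in the tray. The final image shows each within 2 mm of where I meant it to go. The blue, brown, green and black look-alikes were left alone.
- **Sleeve:** Set to 3. The pointer turned about 62°, against 60° for the third detent.
- **Lever:** Pushed to its stop, where the force jumped to 17 N. The ball moved from x 0.656 to 0.703 m.

**Slip-up:** An angle error of mine dropped one whole turn in the crank count and pulled the fingers off the knob at about 13.8 rad. The knob slipped back about 0.15 rad. I measured where it had ended up, gripped it again and finished the last 0.66 rad.

I did not check the wash bottle and amber bottle in a final crop. The hand was planned to stay clear of them.

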